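# Turn the board under the magnifier and bring up its lamp

## Robot

A 6-joint arm with a two-finger parallel gripper is mounted at the origin on the work surface. World frame = base frame: x ahead of the robot, y to its left, z up, the work surface at z = 0. Lengths are in m, angles in rad, forces in N, time in s.
With the tool pointing down it reaches from about 0.4 to 0.925 m from the base axis. Payload 12.5 kg.
Tool frame: the origin (TCP) lies at the very end of the fingers, on their centre line; the grasp point (between the pads) lies 19 mm behind it; z points along the fingers, y is the line along which they close (so a half turn about z gives the same grasp; the last joint's range is limited). The gripper opens to 95 mm and grips with 3 to 60 N. Pads are 20 mm wide; open, the fingers measure 119 mm over their backs; the gripper's body (75 mm by 180 mm) begins 59 mm behind the grasp point.
Start: joints at [1.219, 0.491, 1.559, -0, 1.092, -0.106], TCP at [0.152, 0.606, 0.187] pointing down, gripper open.
Joint ranges: [-3.1, 3.1], [-0.84, 2.19], [0.05, 2.79], [-1.13, 4.28], [0.06, 2.93], [-2.69, 2.69]. Speed limits (rad/s): [2.22, 2.22, 2.79, 3.14, 3.14, 3.14].

## Interface

Orientations are given as a unit quaternion [x, y, z, w].
In Python, from rig import manip gives the robot as it stands.
- The arm moves only by the tool apply_moves, never from a script. Its argument "series" is a list of rows, each a list of 5 numbers: the shift along the tool's x, y, z in m, then the turn about the tool's z in rad, then the opening, from 0 (shut) to 1 (fully open). In form: [[tx, ty, tz, roll, gripper], ...]. A call has exactly 8 rows; each row is the pose to reach, as a shift and turn from the pose commanded when the call began, along the tool's axes at that moment; what a row does not reach only later rows make up. A row lasts 1/12 s, in which the tool goes at most 41.7 mm and 7.16 degrees, less where a joint would pass 70% of its speed; a pose out of reach is approached as far as the arm can. A call with a gripper value outside its range is refused whole. The fingers move at their own pace and stop on an object; "grip_force" is the grip in N (left out, the last holds). Time passes only in rows, so rows that repeat a pose let the fingers close, or fill a call up. It gives the time, the measured TCP pose, the force, the opening and the grip force at its end, in the units of the state.
- manip.get_state(): the state, without advancing time (a new reading comes with each control period).
- manip.grab_frame(name): name is "scene" or "top" or "wrist"; returns (picture, depth): 384x512x3 uint8, red, green, blue; 384x512 float32, m along the optical axis (not along the pixel's ray), 0 where there is no reading.
- manip.camera_params(name): a dict with "mtx" (3x3 intrinsics, pixels), "k1" (the pictures are not rectified: a ray, as slopes to the right and down, at radius r is drawn at 1 + k1 r^2 times it, then the intrinsics apply), "origin" and "orientation" of the camera in the world. Camera axes: x right, y up, looking along -z (the intrinsics and any distortion apply to the point x, -y, -z); pixel columns grow to the right and rows downward; lengths in m; the calibration is good to about 2 mm. A picture is of the moment at which its call begins: read the wrist's pose just before it. camera_params takes no time and is no camera call; for the wrist camera it gives the pose at the moment of the call.
- manip.close_job(): hands the job in; it is judged then, once.
The state is a dict: "time": time; "qpos": joint angles; "dq": joint speeds; "joint_efforts": joint torques, N m; "tcp_pos": TCP position; "ee_rot": TCP orientation; "contact_force": force on the tool from outside, world axes, zero at the start; "torque": the same for the moment, N m; "finger_gap": finger opening in m; "grasp_force": force on a finger pad.
Only numpy, scipy, OpenCV 4.12 (cv2) and the standard library are available. Lean on these libraries where they do the work, as an engineer would, in place of code of your own. Each camera call takes 0.05 s, during which the arm holds its last target. There are 200 camera calls.

## Task

Pushing gently with the closed fingertips on the bare spokes of the rotary board holder, turn it until the circuit board sits centred under the magnifier's lens, without touching the board or shifting the holder's foot. Then push the pointer arm on the lamp's control box clockwise (seen from above) all the way to its stop, so that the lamp is at full brightness. Only push: grip and lift nothing, and leave the other things on the bench where they are.

Things in the scene. Friction and masses are not known exactly. Their poses are not given: they have to be found in the camera images.
- foot: Heavy round foot (136 mm across, 2.5 kg, stands loose on the table) of the rotary board holder; origin at the centre of its underside, on the holder's vertical turning axis. Yaw carries no meaning for the work.
- holder (a joint): Turn of the holder's four-spoke cross about the upright axis through the foot, rad, growing anticlockwise seen from above; turns freely all the way round either way against light friction of 0.06 N m (about 0.7 N at the spokes) and stays where it is left. Hub 40 mm across, its top knob 92 mm above the table. Three spokes are bare, the fourth carries the circuit board.
- board: Green circuit board, 64 mm along its spoke by 52 mm across, on black clips at the end of the fourth spoke, its centre 122 mm from the axis; occupies heights 58 to 84 mm. Origin on the table-level plane below the board's centre; x axis points outward along its spoke. Not to be touched.
- board_mid (a point): Centre of the circuit board's top face, 73 mm above the table.
- spoke_left (a point): Outer end of the bare spoke 90 deg anticlockwise (from above) of the board, on its centre line, 125 mm from the axis and 63 mm above the table. Every spoke is a level aluminium bar 12 mm wide, from 55 to 71 mm above the table.
- spoke_back (a point): Outer end of the bare spoke straight across from the board, on its centre line, 125 mm from the axis and 63 mm above the table.
- spoke_right (a point): Outer end of the bare spoke 90 deg clockwise (from above) of the board, on its centre line, 125 mm from the axis and 63 mm above the table. Every spoke is a level aluminium bar 12 mm wide, from 55 to 71 mm above the table.
- lens (a point): Centre of the magnifier's round lens, level, in a white lamp ring 102 mm across over all, 206 to 224 mm above the table; it hangs over the circle that the board's centre sweeps, on the side of the holder away from the robot. Axes: x points along its level bracket (12 mm thick) to an upright post 190 mm away (top 242 mm) on a round foot. The magnifier does not move.
- control: Grey box of the magnifier's lamp control, 110 mm (x) by 100 mm (y) by 45 mm high, fastened to the table, left or right of the holder. Origin at the centre of its underside, below the pointer's upright pivot; its x axis points away from the robot, give or take 0.3 rad.
- pointer (a joint): Turn of the black pointer arm on top of the control box, rad, growing CLOCKWISE seen from above, between stops at 0 and 1.75. At 0 the arm points 50 deg left (anticlockwise) of the box's x axis, at 1.75 it points 50 deg right of it: full brightness. It stays where left; friction 0.03 N m.
- pointer_tip (a point): Outer end of the pointer arm, 62 mm from the pivot, 60 mm above the table. The arm is a bar 11 mm wide, from 53 to 67 mm above the table; its hub is 28 mm across.
- meter: Loose yellow multimeter 130 x 75 x 32 mm with a dial to 39 mm, lying on the other side from the control box. Leave alone.
- flux: Loose small jar, 44 mm across and 30 mm high, near the holder. Leave alone.
- driver: Loose screwdriver lying in front of the holder. Leave alone.
- spool: Loose grey spool, 56 mm across and 35 mm high. Leave alone.
- cup: Loose white cup, 76 mm across and 85 mm high. Leave alone.
- wrench: Loose 130 mm wrench lying on the table. Leave alone.
- bits: Loose clear compartment tray 90 x 65 x 28 mm. Leave alone.
Things that resemble listed ones, but are neither listed nor needed, are in the scene too. Leave any blue look-alike of the control alone.

How it is judged:
By the outcome, as a careful person would: the job done as asked, in the order asked, and still so for the second after the job is handed in, with the robot touching nothing.
It also fails if it takes over 64 s, if anything falls off the work surface, if the arm or the gripper's body presses on something with over 40 N, if the wrist force passes 120 N, or if a joint passes its speed limit or range.

## Working session

There is one attempt and no reset: what is moved stays moved. The work goes in short steps, Python scripts to look and compute and a tool call to move; the robot and the scene stay as the last step left them, time stands still between calls to the robot, and variables do not carry over. Pictures are saved under pics/ and viewed, at most 10 in all, crops included, and the job is handed in when it is done.

Besides the shell and the picture viewer there is one more tool, called after "Emit:" in YAML: its name, and indented under it one key for each argument. apply_moves: Moves the arm, as the interface text tells. Its arguments: {"type":"object","properties":{"series":{"type":"array"},"grip_force":{"type":"number"}},"required":["series"]}

```bash
mkdir -p pics; cat > h.py <<'E'
import numpy as np, cv2
from rig import manip
from scipy.spatial.transform import Rotation as R
def grab(name,fn=None):
    p=manip.camera_params(name); im,d=manip.grab_frame(name)
    if fn: cv2.imwrite('pics/'+fn,im[:,:,::-1])
    return p,im,d
def rays(p,uv):
    uv=np.asarray(uv,float).reshape(-1,2); K=np.array(p['mtx'])
    xy=(uv-[K[0,2],K[1,2]])/[K[0,0],K[1,1]]
    u=xy.copy()
    for _ in range(20): u=xy/(1+p['k1']*(u**2).sum(1,keepdims=True))
    d=np.c_[u[:,0],-u[:,1],-np.ones(len(u))]
    q=np.array(p['orientation']); M=q if q.shape==(3,3) else R.from_quat(q).as_matrix()
    return np.array(p['origin']),d@M.T
def onz(p,uv,z):
    o,d=rays(p,uv); return o+d*((z-o[2])/d[:,2:3])
def pts(p,uv,dep):
    o,d=rays(p,uv); return o+d*np.asarray(dep).reshape(-1,1)
def cloud(p,d):
    v,u=np.mgrid[0:d.shape[0],0:d.shape[1]]
    return pts(p,np.c_[u.ravel(),v.ravel()],d.ravel()).reshape(d.shape+(3,))
E
python3 - <<'E'
from h import *
print(manip.get_state())
for n in('top','scene'):
    p,im,d=grab(n,n+'0.png'); print(p,(d>0).mean()); np.savez(n+'0.npz',im=im,d=d)
E
```

```text
{'time': 0.0, 'qpos': array([ 1.21938847e+00,  4.91582040e-01,  1.55945109e+00,  5.58835973e-05,
        1.09168174e+00, -1.05608172e-01]), 'dq': array([ 0.00047885, -0.000316  , -0.00022663, -0.00032003,  0.00046085,
       -0.00113437]), 'joint_efforts': array([ 2.73969294e-03, -6.12640858e+01, -2.58177280e+01,  6.92416308e-02,
        4.82005463e-02, -1.11957745e-04]), 'tcp_pos': array([0.15195793, 0.60596857, 0.18644723]), 'ee_rot': array([ 1.22603466e-01,  9.92455578e-01, -5.40907126e-04, -1.51248818e-04]), 'contact_force': array([0.05328886, 0.82799923, 0.50808909]), 'torque': array([-0.03253363, -0.04430549, -0.00807912]), 'grasp_force': 0.0, 'finger_gap': 0.0949327227414691}
{'mtx': array([[409.09985267,   0.        , 260.61469412],
       [  0.        , 409.09985267, 198.37516778],
       [  0.        ,   0.        ,   1.        ]]), 'k1': -0.14439961863536838, 'origin': array([0.33802532, 0.00169673, 1.25060211]), 'orientation': array([ 0.05682156, -0.05274095, -0.70295843,  0.70699304])} 0.9961802164713541
{'mtx': array([[467.84521275,   0.        , 252.04991915],
       [  0.        , 467.84521275, 190.42754836],
       [  0.        ,   0.        ,   1.        ]]), 'k1': -0.019673293551457194, 'origin': array([1.18486222, 0.12478083, 1.04954738]), 'orientation': array([0.19757092, 0.23172642, 0.7149152 , 0.62941628])} 0.9964040120442709
```

View pics/top0.png

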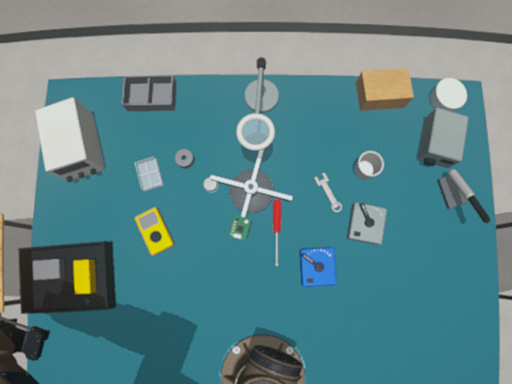

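View pics/scene0.png

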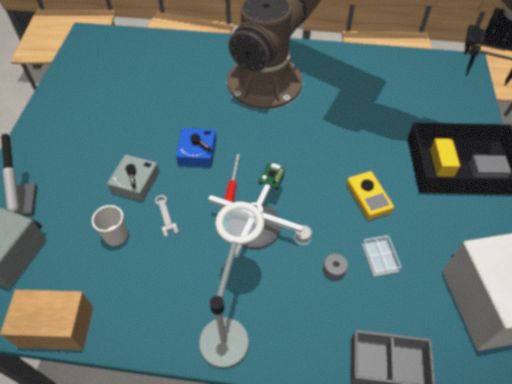

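The top view (up = +x, left = +y) shows the hub at (251,187), the board at (240,228), the lens ring at (255,131), the grey control at (368,223) and its blue look-alike at (318,267). The scene view agrees. Next I'll measure these.

```bash
cat > m.py <<'E'
from h import *
def fitring(p,im,d,zlo,zhi,box,col=None):
    C=cloud(p,d); x0,x1,y0,y1=box
    m=(C[...,2]>zlo)&(C[...,2]<zhi)&(C[...,0]>x0)&(C[...,0]<x1)&(C[...,1]>y0)&(C[...,1]<y1)
    return C,m
def circ(P):
    A=np.c_[2*P[:,:2],np.ones(len(P))]; s=np.linalg.lstsq(A,(P[:,:2]**2).sum(1),rcond=None)[0]
    return s[:2],np.sqrt(s[2]+s[:2]@s[:2])
def measure(n,im,d):
    p=manip.camera_params(n); C=cloud(p,d); hsv=cv2.cvtColor(im,cv2.COLOR_RGB2HSV); z=C[...,2]
    # lens ring: component at z .2-.235
    m=((z>.195)&(z<.24)&(C[...,0]>.4)&(C[...,0]<.9)&(abs(C[...,1])<.3)&(hsv[...,1]<40)&(hsv[...,2]>185)).astype(np.uint8)
    cs,_=cv2.findContours(m,cv2.RETR_EXTERNAL,cv2.CHAIN_APPROX_NONE); c=max(cs,key=cv2.contourArea)
    P=onz(p,c[:,0],.224); 
    for _ in range(5):
        o,r=circ(P); e=abs(np.linalg.norm(P[:,:2]-o,axis=1)-r); P=P[e<max(.003,np.percentile(e,70))] if e.max()>.003 else P
    print(n,'lens',o.round(4),'r',r.round(4))
    # board
    m=((hsv[...,0]>55)&(hsv[...,0]<82)&(hsv[...,1]>110)&(z>.055)&(z<.095)).astype(np.uint8)
    m=cv2.morphologyEx(m,cv2.MORPH_CLOSE,np.ones((7,7)))
    cs,_=cv2.findContours(m,cv2.RETR_EXTERNAL,cv2.CHAIN_APPROX_NONE)
    if cs:
        c=max(cs,key=cv2.contourArea); P=onz(p,c[:,0],.073)
        rc=cv2.minAreaRect((P[:,:2]*1000).astype(np.float32)); print(n,'board',rc)
    # spokes top surface
    m=(z>.062)&(z<.082)&(C[...,0]>.35)&(C[...,0]<.85)&(abs(C[...,1])<.25)&(hsv[...,1]<60)&(hsv[...,2]>130)
    v,u=np.nonzero(m); Q=onz(p,np.c_[u,v],.071)[:,:2]
    return p,C,hsv,Q,m
E
python3 - <<'E'
from m import *
for n in('top','scene'):
    f=np.load(n+'0.npz'); im,d=f['im'],f['d']
    p,C,hsv,Q,m=measure(n,im,d); z=C[...,2]
    print('spoke px',len(Q),Q.mean(0),Q.min(0),Q.max(0))
    # hub knob
    k=(z>.085)&(z<.1)&(C[...,0]>.4)&(C[...,0]<.8)&(abs(C[...,1])<.12)
    v,u=np.nonzero(k); print('hub',len(u),np.c_[u,v].mean(0),onz(p,np.c_[u,v],.092).mean(0).round(4))
    # control
    k=((z>.038)&(z<.075)&(C[...,0]>.35)&(C[...,0]<.7)&(C[...,1]<-.15)&(C[...,1]>-.5)&(hsv[...,1]<110)).astype(np.uint8)
    k=cv2.morphologyEx(k,cv2.MORPH_OPEN,np.ones((3,3)))
    cs,_=cv2.findContours(k,cv2.RETR_EXTERNAL,cv2.CHAIN_APPROX_NONE)
    for c in cs:
        if cv2.contourArea(c)<200: continue
        print('box',cv2.minAreaRect((onz(p,c[:,0],.045)[:,:2]*1000).astype(np.float32)),c[:,0].mean(0))
    b=(z>.050)&(z<.075)&(C[...,0]>.35)&(C[...,0]<.7)&(C[...,1]<-.2)&(C[...,1]>-.45)&(hsv[...,2]<70)
    v,u=np.nonzero(b); P=onz(p,np.c_[u,v],.067)[:,:2]; print('pointer',len(P),P.min(0),P.max(0),P.mean(0))
    if len(P)>5:
        l=cv2.fitLine((P*1000).astype(np.float32),cv2.DIST_HUBER,0,.01,.01).ravel();print(l)
t=[]
for n in('top','scene'):
    im=cv2.imread(f'pics/{n}0.png')
    a=im[120:260,190:300] if n=='top' else im[150:260,190:320]
    b=im[190:260,330:400] if n=='top' else im[140:210,95:170]
    t.append(np.hstack([cv2.resize(a,(400,290),interpolation=2),cv2.resize(b,(300,290),interpolation=2)]))
cv2.imwrite('pics/crop0.png',np.vstack(t))
E
```

```text
top lens [0.6768 0.0235] r 0.0479
top board ((438.0264892578125, 69.06343078613281), (51.00707244873047, 61.567344665527344), 75.64617919921875)
spoke px 652 [0.54632277 0.0380482 ] [ 0.35021119 -0.13064358] [0.67145454 0.15899799]
hub 71 [248.87323944 190.61971831] [0.5417 0.0428 0.092 ]
box ((453.6683654785156, -308.79620361328125), (100.71153259277344, 110.85025024414062), 79.07838439941406) [366.60740741 222.73333333]
pointer 16 [ 0.44881847 -0.31789473] [ 0.49896304 -0.28627559] [ 0.46354593 -0.30331843]
[ 9.1051942e-01  4.1346627e-01  4.7297345e+02 -2.9768054e+02]
scene lens [0.6839 0.0255] r 0.0486
scene board ((443.2894287109375, 70.87619018554688), (52.24855041503906, 61.29400634765625), 74.51473236083984)
spoke px 570 [0.5408305  0.05653121] [ 0.35466257 -0.12415727] [0.68098774 0.16053879]
hub 13 [256.92307692 206.23076923] [0.5556 0.0457 0.092 ]
box ((603.2171020507812, -334.82366943359375), (43.45667266845703, 67.65550231933594), 37.20712661743164) [106.52941176 216.80882353]
box ((460.13507080078125, -307.0954284667969), (103.4736328125, 111.87284851074219), 79.91459655761719) [132.37301587 174.11904762]
pointer 73 [ 0.44865522 -0.31826604] [ 0.51951418 -0.28122252] [ 0.46892026 -0.3041271 ]
[ 9.1474342e-01  4.0403527e-01  4.7328790e+02 -3.0207480e+02]
```

View pics/crop0.png

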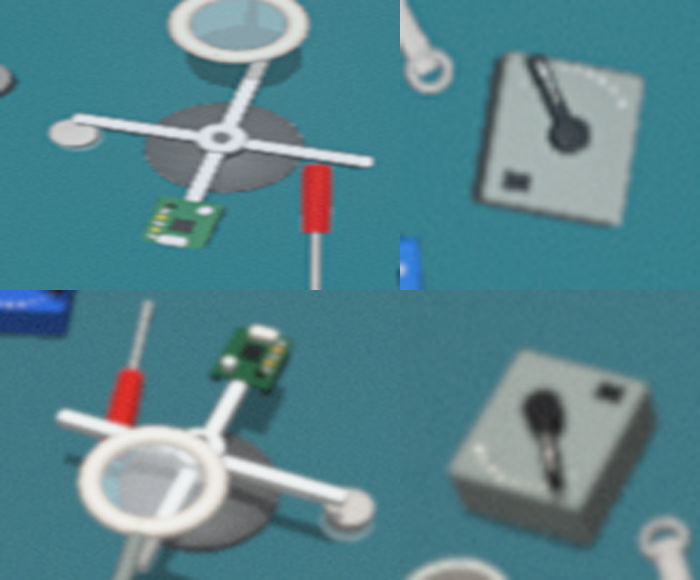

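The crop shows three bare white spokes, with the board near the robot at about 165°. The grey control's pointer leans up-left, at about 24° world. I take the axis as about (0.557, 0.039), and the lens direction as about -6.5°, 122 mm out, which matches. My plan is to turn the holder clockwise by about 171° in two pushes on the near side. First I'll move across with the fingers closed.

Emit:
apply_moves:
  series:
    - [-0.555, -0.543, 0, -0.246, 0]
    - [-0.555, -0.543, 0, -0.246, 0]
    - [-0.555, -0.543, 0, -0.246, 0]
    - [-0.555, -0.543, 0, -0.246, 0]
    - [-0.555, -0.543, 0, -0.246, 0]
    - [-0.555, -0.543, 0, -0.246, 0]
    - [-0.555, -0.543, 0, -0.246, 0]
    - [-0.555, -0.543, 0, -0.246, 0]
  grip_force: 10

```text
time: 0.77
tcp_pos: [0.3269, 0.3203, 0.187]
ee_rot: [-0.0, 1.0, 0.0, -0.0]
contact_force: [1.3, 1.8, 0.9]
finger_gap: 0.0474
grasp_force: 0.0
```

```bash
python3 - <<'E'
from m import *
for n in('top','scene'):
    f=np.load(n+'0.npz'); im,d=f['im'],f['d']
    p,C,hsv,Q,m=measure(n,im,d)
    # each spoke: line fit about approximate axis, iterate intersection
    for c0 in [np.array([.557,.039])]:
      for it in range(4):
        N=[];B=[];out=[]
        for a0 in (165,255,345,75):
            a=np.radians(a0); u=np.array([np.cos(a),np.sin(a)]); w=np.array([-u[1],u[0]])
            s=(Q-c0)@u; t=(Q-c0)@w; k=(s>.03)&(s<.125)&(abs(t)<.018)
            if k.sum()<30: continue
            l=cv2.fitLine(((Q[k]-.5)*1000).astype(np.float32),cv2.DIST_HUBER,0,.01,.01).ravel()
            v=l[:2]; v=v*np.sign(v@u); nn=np.array([-v[1],v[0]]); N.append(nn);B.append(nn@(l[2:]/1000+.5)); out.append((a0,k.sum(),round(float(np.degrees(np.arctan2(v[1],v[0])))%360,1)))
        c0=np.linalg.lstsq(np.array(N),np.array(B),rcond=None)[0]
    print(c0.round(4),out)
s=manip.get_state(); print(s['time'],s['tcp_pos'],s['ee_rot'],s['finger_gap'])
E
```

```text
top lens [0.6768 0.0235] r 0.0479
top board ((438.0264892578125, 69.06343078613281), (51.00707244873047, 61.567344665527344), 75.64617919921875)
[0.5546 0.0378] [(165, np.int64(100), 162.6), (255, np.int64(141), 255.4), (345, np.int64(125), 344.9), (75, np.int64(142), 75.3)]
scene lens [0.6839 0.0255] r 0.0486
scene board ((443.2894287109375, 70.87619018554688), (52.24855041503906, 61.29400634765625), 74.51473236083984)
[0.5575 0.0361] [(165, np.int64(121), 173.9), (255, np.int64(107), 258.2), (345, np.int64(37), 355.5), (75, np.int64(211), 75.4)]
0.7667 [0.32689041 0.32032492 0.1870007 ] [-3.07656519e-04  9.99999953e-01  3.44409822e-06 -2.82386131e-06] 0.04739605899166999
```

Emit:
apply_moves:
  series:
    - [-0.229, -0.377, 0, 0, 0]
    - [-0.229, -0.377, 0, 0, 0]
    - [-0.229, -0.377, 0, 0, 0]
    - [-0.229, -0.377, 0, 0, 0]
    - [-0.229, -0.377, 0, 0, 0]
    - [-0.229, -0.377, 0, 0, 0]
    - [-0.229, -0.377, 0, 0, 0]
    - [-0.229, -0.377, 0, 0, 0]

```text
time: 1.43
tcp_pos: [0.5001, 0.0352, 0.1869]
ee_rot: [0.0, 1.0, 0.0, -0.0]
contact_force: [0.7, 0.2, 0.5]
finger_gap: 0.0007
grasp_force: 0.0
```

Emit:
apply_moves:
  series:
    - [-0.055, -0.093, 0, 0, 0]
    - [-0.055, -0.093, 0, 0, 0]
    - [-0.055, -0.093, 0, 0, 0]
    - [-0.055, -0.093, 0.02, 0, 0]
    - [-0.055, -0.093, 0.04, 0, 0]
    - [-0.055, -0.093, 0.06, 0, 0]
    - [-0.055, -0.093, 0.07, 0, 0]
    - [-0.055, -0.093, 0.07, 0, 0]

```text
time: 2.1
tcp_pos: [0.5535, -0.0555, 0.115]
ee_rot: [-0.0, 1.0, 0.0, -0.002]
contact_force: [-0.1, -0.2, 0.3]
finger_gap: 0.0003
grasp_force: 0.0
```

```bash
python3 - <<'E'
from h import *
t=[]
for n in('top','scene'):
    p,im,d=grab(n); t.append(im[100:260,150:350])
cv2.imwrite('pics/a1.png',cv2.resize(np.hstack(t),(800,320))[:,:,::-1])
E
```

```text
(no output)
```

View pics/a1.png

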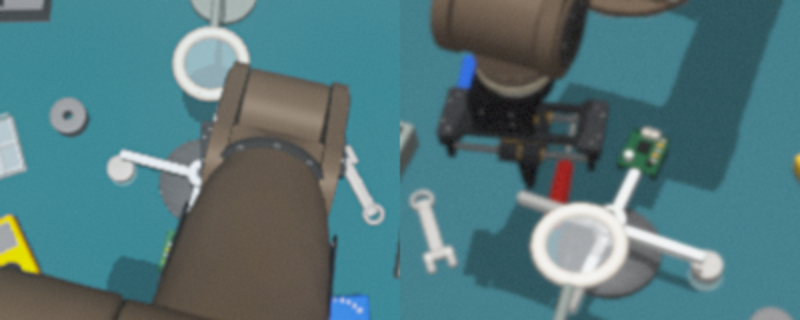

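```bash
python3 - <<'E'
from h import *
for n in('top','scene'):
    p,im,d=grab(n); C=cloud(p,d); v,u=np.mgrid[0:384,0:512]
    k=(im.astype(int).sum(2)<330)&(C[...,1]<.06)&(C[...,1]>-.25)&(C[...,0]>.3)&(C[...,0]<.75)
    for z in np.arange(.1,.6,.03):
        q=C[k&(C[...,2]>z)&(C[...,2]<z+.03)]
        if len(q)>5: print(n,round(z,2),len(q),'x',np.percentile(q[:,0],[2,98]).round(3),'y',np.percentile(q[:,1],[2,98]).round(3))
print(manip.get_state()['tcp_pos'])
E
```

```text
top 0.25 116 x [0.52  0.588] y [-0.144  0.035]
top 0.4 19 x [0.532 0.604] y [-0.107 -0.009]
top 0.43 646 x [0.524 0.6  ] y [-0.12  -0.001]
top 0.46 308 x [0.526 0.586] y [-0.116  0.004]
top 0.49 621 x [0.449 0.548] y [-0.106  0.022]
top 0.52 592 x [0.459 0.508] y [-0.094  0.014]
top 0.55 568 x [0.433 0.483] y [-0.081  0.019]
top 0.58 872 x [0.399 0.458] y [-0.083  0.036]
scene 0.13 17 x [0.563 0.569] y [-0.059 -0.049]
scene 0.16 66 x [0.551 0.571] y [-0.062 -0.044]
scene 0.19 14 x [0.567 0.57 ] y [-0.063 -0.043]
scene 0.22 559 x [0.53  0.593] y [-0.132  0.027]
scene 0.25 1336 x [0.526 0.591] y [-0.141  0.035]
scene 0.28 170 x [0.559 0.58 ] y [-0.102 -0.036]
scene 0.31 455 x [0.555 0.594] y [-0.102 -0.018]
scene 0.34 170 x [0.576 0.597] y [-0.088 -0.019]
scene 0.37 376 x [0.554 0.608] y [-0.108  0.014]
scene 0.4 910 x [0.487 0.615] y [-0.119  0.019]
scene 0.43 2165 x [0.466 0.608] y [-0.116  0.023]
scene 0.46 1253 x [0.469 0.585] y [-0.112  0.029]
scene 0.49 1365 x [0.465 0.547] y [-0.104  0.027]
scene 0.52 1464 x [0.441 0.508] y [-0.09   0.032]
scene 0.55 1326 x [0.432 0.483] y [-0.074  0.036]
scene 0.58 80 x [0.451 0.463] y [-0.035  0.02 ]
[ 0.55515329 -0.05563577  0.11813983]
```

Emit:
apply_moves:
  series:
    - [-0.007, 0, 0.02, 0, 0]
    - [-0.007, 0, 0.04, 0, 0]
    - [-0.007, 0, 0.055, 0, 0]
    - [-0.007, 0, 0.06, 0, 0]
    - [-0.007, 0, 0.06, 0, 0]
    - [-0.007, 0, 0.06, 0, 0]
    - [-0.007, 0, 0.06, 0, 0]
    - [-0.007, 0, 0.06, 0, 0]

```text
time: 2.97
tcp_pos: [0.5621, -0.0557, 0.0582]
ee_rot: [-0.0, 1.0, -0.0, 0.001]
contact_force: [-1.0, 0.7, -0.2]
finger_gap: 0.0004
grasp_force: 0.0
```

```bash
cat > arc.py <<'E'
from h import *
import sys
def tcp(th,ax=(.556,.037),s=.095):
    a=np.radians(th); u=np.array([np.cos(a),np.sin(a)]); w=np.array([-u[1],u[0]])
    e=.006+.012*abs(w[1])+.010*abs(w[0]); return np.array(ax)+s*u+e*w
if __name__=='__main__':
    st=manip.get_state(); print(st['tcp_pos'],st['contact_force'])
    ths=[float(x) for x in sys.argv[1:4]]; N=int(ths[2]); c=st['tcp_pos'][:2]
    P=np.array([tcp(t) for t in np.linspace(ths[0],ths[1],N)])
    for i in range(0,N,8):
        Q=P[i:i+8]; print([[round(-float(q[0]-c[0]),3),round(float(q[1]-c[1]),3)] for q in Q]); c=Q[-1]
E
python3 arc.py 252 168 24
```

```text
[ 0.56214452 -0.05574395  0.05816446] [-1.02389502  0.71327845 -0.17296229]
[[0.017, -0.004], [0.023, -0.003], [0.029, -0.002], [0.034, -0.0], [0.04, 0.001], [0.045, 0.004], [0.051, 0.006], [0.056, 0.009]]
[[0.005, 0.003], [0.01, 0.007], [0.015, 0.011], [0.02, 0.015], [0.024, 0.02], [0.028, 0.025], [0.031, 0.03], [0.035, 0.036]]
[[0.003, 0.006], [0.006, 0.012], [0.008, 0.018], [0.009, 0.025], [0.011, 0.031], [0.012, 0.037], [0.012, 0.042], [0.012, 0.048]]
```

Emit:
apply_moves:
  series:
    - [0.006, -0.002, 0, 0, 0]
    - [0.012, -0.003, 0, 0, 0]
    - [0.018, -0.004, 0, 0, 0]
    - [0.024, -0.003, 0, 0, 0]
    - [0.03, -0.002, 0, 0, 0]
    - [0.036, 0, 0, 0, 0]
    - [0.041, 0.002, 0, 0, 0]
    - [0.046, 0.004, 0, 0, 0]

```text
time: 3.63
tcp_pos: [0.515, -0.0514, 0.057]
ee_rot: [-0.0, 1.0, 0.0, -0.0]
contact_force: [-0.3, 0.1, 0.4]
finger_gap: 0.0
grasp_force: 0.0
```

Emit:
apply_moves:
  series:
    - [0.005, 0.003, 0, 0, 0]
    - [0.01, 0.005, 0, 0, 0]
    - [0.015, 0.008, 0, 0, 0]
    - [0.02, 0.012, 0, 0, 0]
    - [0.025, 0.016, 0, 0, 0]
    - [0.03, 0.02, 0, 0, 0]
    - [0.034, 0.025, 0, 0, 0]
    - [0.038, 0.03, 0, 0, 0]

```text
time: 4.3
tcp_pos: [0.4772, -0.0212, 0.057]
ee_rot: [-0.0, 1.0, 0.0, 0.0]
contact_force: [0.0, 0.8, -0.2]
finger_gap: 0.0002
grasp_force: 0.0
```

Emit:
apply_moves:
  series:
    - [0.003, 0.005, 0, 0, 0]
    - [0.007, 0.011, 0, 0, 0]
    - [0.01, 0.017, 0, 0, 0]
    - [0.013, 0.023, 0, 0, 0]
    - [0.015, 0.03, 0, 0, 0]
    - [0.017, 0.037, 0, 0, 0]
    - [0.018, 0.043, 0, 0, 0]
    - [0.018, 0.048, 0, 0, 0]

```text
time: 4.97
tcp_pos: [0.4594, 0.0271, 0.057]
ee_rot: [-0.0, 1.0, 0.0, -0.0]
contact_force: [-0.7, -0.8, -0.2]
finger_gap: 0.0002
grasp_force: 0.0
```

```bash
python3 arc.py 200 168 8; python3 - <<'E'
from h import *
t=[]
for n in('top','scene'):
    p,im,d=grab(n); t.append(im[100:260,150:350])
cv2.imwrite('pics/a2.png',cv2.resize(np.hstack(t),(800,320))[:,:,::-1])
E
```

```text
[0.45938809 0.02707606 0.05703569] [-0.65524913 -0.77450087 -0.1671353 ]
[[-0.014, -0.042], [-0.01, -0.035], [-0.007, -0.027], [-0.004, -0.019], [-0.002, -0.011], [-0.001, -0.004], [0.0, 0.003], [0.0, 0.01]]
```

View pics/a2.png

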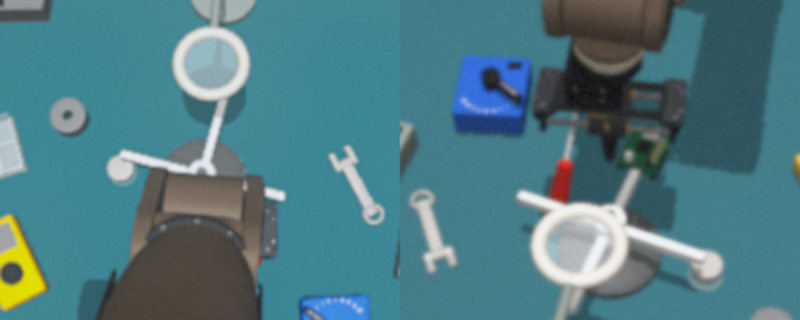

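The picture shows the board still near the robot, at (640,150), and close to the fingertips. The spokes look about where they were. I'll check numerically before moving anything.

```bash
cat >> m.py <<'E'
def spokes(Q,c0=(.556,.037)):
    w=np.asarray(Q)-c0; r=np.linalg.norm(w,axis=1); a=np.degrees(np.arctan2(w[:,1],w[:,0]))%360
    k=(r>.06)&(r<.122); return np.histogram(a[k],bins=72,range=(0,360))[0]
def proj(p,X):
    q=np.array(p['orientation']); M=R.from_quat(q).as_matrix(); c=(np.asarray(X)-p['origin'])@M
    u=np.array([c[0],-c[1]])/-c[2]; u=u*(1+p['k1']*(u@u)); K=p['mtx']; return u*[K[0,0],K[1,1]]+[K[0,2],K[1,2]]
E
python3 - <<'E'
from m import *
for n in('top','scene'):
    p,im,d=grab(n)
    p,C,hsv,Q,m=measure(n,im,d)
    h=spokes(Q); print([(i*5,int(x)) for i,x in enumerate(h) if x>3])
    X=manip.get_state()['tcp_pos']; print('tip px',proj(p,X),X)
p,C,h,d=None,None,None,None
p,im,d=grab('scene'); a=im[130:230,195:335]
q,im2,d2=grab('wrist')
cv2.imwrite('pics/a3.png',np.hstack([cv2.resize(a,(420,300),interpolation=2),cv2.resize(im2,(380,300))])[:,:,::-1])
E
```

```text
top lens [0.6768 0.0237] r 0.0484
[(70, 33), (75, 50), (250, 25), (255, 20), (340, 31), (345, 46), (350, 6)]
tip px [254.51091603 220.23047477] [0.45971801 0.02666841 0.05703697]
scene lens [0.6841 0.0256] r 0.0487
scene board ((447.3923034667969, 69.09196472167969), (50.38132095336914, 53.939796447753906), 75.12647247314453)
[(65, 33), (70, 69), (75, 40), (155, 13), (160, 21), (165, 7), (170, 6), (250, 22), (255, 60), (260, 26), (345, 28), (350, 7)]
tip px [254.16165016 182.69902148] [0.45970223 0.02638697 0.05700389]
```

View pics/a3.png

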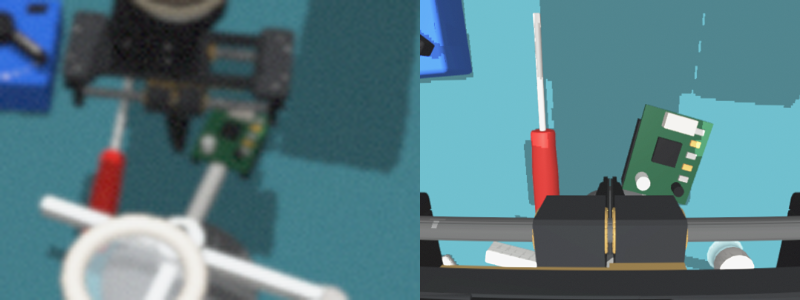

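Emit:
apply_moves:
  series:
    - [0.0, -0.01, 0, 0, 0]
    - [0.0, -0.02, 0, 0, 0]
    - [0, -0.02, -0.02, 0, 0]
    - [0, -0.02, -0.04, 0, 0]
    - [0, -0.02, -0.06, 0, 0]
    - [-0.02, -0.04, -0.06, 0, 0]
    - [-0.04, -0.06, -0.06, 0, 0]
    - [-0.06, -0.08, -0.06, 0, 0]

```text
time: 5.93
tcp_pos: [0.5203, -0.0557, 0.1177]
ee_rot: [-0.0, 1.0, -0.0, 0.001]
contact_force: [0.2, 0.0, 0.2]
finger_gap: 0.0009
grasp_force: 0.0
```

```bash
python3 - <<'E'
from m import *
p,im,d=grab('wrist','w1.png')
X=manip.get_state()['tcp_pos']; print(X)
C=cloud(p,d); hsv=cv2.cvtColor(im,cv2.COLOR_RGB2HSV)
print('tip px',proj(p,X))
# heights under: spokes
for a in (75,165,255,345):
    for r in (.06,.09,.115):
        Y=np.array([.556+r*np.cos(np.radians(a)),.037+r*np.sin(np.radians(a)),.071]); u=proj(p,Y).round().astype(int)
        if 0<=u[0]<512 and 0<=u[1]<384: print(a,r,u,C[u[1],u[0]].round(4))
for n in('top','scene'):
    p,im,d=grab(n); C=cloud(p,d)
    for a in (75,165,255,345):
      for r in (.06,.09,.115):
        Y=np.array([.556+r*np.cos(np.radians(a)),.037+r*np.sin(np.radians(a)),.071]); u=proj(p,Y).round().astype(int)
        print(n,a,r,u,C[u[1],u[0]].round(3),im[u[1],u[0]])
E
```

```text
[ 0.52400273 -0.05888438  0.11751715]
tip px [249.69813334 234.68491695]
75 0.06 [441 267] [0.5716 0.0955 0.0702]
75 0.09 [473 276] [0.5796 0.1234 0.0713]
75 0.115 [500 282] [0.4891 0.0086 0.2385]
165 0.06 [400 179] [0.4986 0.0528 0.0702]
165 0.09 [415 139] [0.4688 0.0605 0.0706]
165 0.115 [428 105] [0.4447 0.0663 0.0723]
255 0.06 [300 232] [ 0.5406 -0.0208  0.0706]
255 0.09 [262 223] [ 0.5329 -0.0503  0.0714]
255 0.115 [231 215] [ 0.5268 -0.074   0.0704]
345 0.06 [347 314] [ 0.4923 -0.0337  0.2465]
345 0.09 [335 343] [ 0.4988 -0.0366  0.2486]
345 0.115 [326 366] [ 0.4938 -0.0415  0.2614]
top 75 0.06 [232 182] [0.571 0.094 0.07 ] [231 238 243]
top 75 0.09 [222 179] [0.58  0.124 0.068] [232 237 242]
top 75 0.115 [214 177] [0.585 0.147 0.072] [232 238 243]
top 165 0.06 [246 207] [0.497 0.051 0.072] [226 232 237]
top 165 0.09 [243 216] [0.41  0.033 0.608] [136 149 150]
top 165 0.115 [241 225] [0.395 0.036 0.621] [47 57 59]
top 255 0.06 [271 192] [ 0.459 -0.012  0.546] [90 81 73]
top 255 0.09 [281 195] [ 0.452 -0.029  0.563] [94 87 76]
top 255 0.115 [289 197] [ 0.448 -0.042  0.564] [95 8
[... 192 characters left out ...]
[276 218] [0.571 0.095 0.071] [238 239 240]
scene 75 0.09 [287 222] [0.577 0.123 0.069] [240 242 243]
scene 75 0.115 [297 226] [0.587 0.148 0.072] [242 243 244]
scene 165 0.06 [262 192] [0.497 0.051 0.071] [227 232 233]
scene 165 0.09 [267 184] [0.47  0.061 0.072] [167 182 178]
scene 165 0.115 [270 177] [0.445 0.066 0.069] [44 98 67]
scene 255 0.06 [231 203] [ 0.54  -0.022  0.071] [224 219 213]
scene 255 0.09 [221 199] [ 0.529 -0.05   0.067] [156 163 160]
scene 255 0.115 [212 196] [ 0.524 -0.074  0.07 ] [159 162 162]
scene 345 0.06 [244 230] [0.7   0.037 0.218] [240 241 242]
scene 345 0.09 [239 240] [0.726 0.03  0.221] [241 241 237]
scene 345 0.115 [235 249] [0.746 0.025 0.218] [151 155 152]
```

View pics/w1.png

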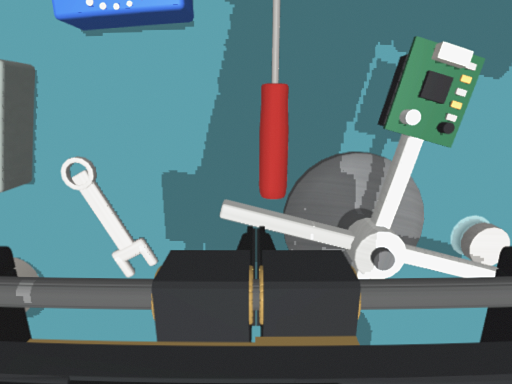

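The wrist view shows the spokes and board exactly where they were at the start, so the fingertips passed the spoke without turning it. I'll go back, set the tip lower, and check where its lower end really is.

Emit:
apply_moves:
  series:
    - [-0.025, 0, 0, 0, 0]
    - [-0.045, 0, 0, 0, 0]
    - [-0.045, 0, 0, 0, 0]
    - [-0.045, 0, 0.02, 0, 0]
    - [-0.045, 0, 0.04, 0, 0]
    - [-0.045, 0, 0.055, 0, 0]
    - [-0.045, 0, 0.067, 0, 0]
    - [-0.045, 0, 0.067, 0, 0]

```text
time: 6.75
tcp_pos: [0.5621, -0.0534, 0.0479]
ee_rot: [-0.0, 1.0, 0.001, -0.002]
contact_force: [0.1, -0.8, -0.1]
finger_gap: 0.0005
grasp_force: 0.0
```

```bash
cat > chk.py <<'E'
from m import *
p,im,d=grab('scene'); X=manip.get_state()['tcp_pos']; C=cloud(p,d)
k=(im.astype(int).sum(2)<200)&(np.linalg.norm(C[...,:2]-X[:2],axis=2)<.03)
q=C[k]; v,u=np.nonzero(k); print(X,'finger pts',len(q),'zmin',np.sort(q[:,2])[:6].round(3),'lowest px',np.c_[u,v][np.argsort(v)[-4:]].tolist(),'pred',proj(p,X).round(1))
p,C,h,Q,m=measure('scene',im,d); h=spokes(Q); print([(i*5,int(x)) for i,x in enumerate(h) if x>3])
E
python3 chk.py
```

```text
[ 0.56291087 -0.0534736   0.04920515] finger pts 382 zmin [0.075 0.077 0.083 0.083 0.088 0.088] lowest px [[215, 211], [216, 211], [217, 211], [216, 212]] pred [217.8 213.9]
scene lens [0.6842 0.0256] r 0.0488
scene board ((444.01971435546875, 70.64881134033203), (51.659305572509766, 61.258277893066406), 75.12644958496094)
[(65, 32), (70, 69), (75, 40), (155, 14), (160, 25), (165, 9), (170, 9), (250, 8), (255, 15), (260, 8), (345, 28), (350, 8)]
```

Emit:
apply_moves:
  series:
    - [0.006, -0.001, 0, 0, 0]
    - [0.012, -0.002, 0, 0, 0]
    - [0.018, -0.003, 0, 0, 0]
    - [0.022, -0.003, 0, 0, 0]
    - [0.026, -0.003, 0, 0, 0]
    - [0.028, -0.003, 0, 0, 0]
    - [0.03, -0.003, 0, 0, 0]
    - [0.03, -0.003, 0, 0, 0]

```text
time: 7.47
tcp_pos: [0.5343, -0.0567, 0.0501]
ee_rot: [-0.0, 1.0, 0.0, 0.0]
contact_force: [0.3, -0.2, 0.7]
finger_gap: 0.0007
grasp_force: 0.0
```

```bash
python3 chk.py; python3 - <<'E'
from m import *
t=[]
p,im,d=grab('scene'); a=im[130:230,195:335]
q,im2,d2=grab('wrist')
cv2.imwrite('pics/a4.png',np.hstack([cv2.resize(a,(420,300),interpolation=2),cv2.resize(im2,(380,300))])[:,:,::-1])
E
```

```text
[ 0.53457187 -0.05668757  0.05008282] finger pts 397 zmin [0.083 0.084 0.087 0.088 0.089 0.093] lowest px [[217, 200], [218, 200], [217, 201], [218, 201]] pred [218.4 204.4]
scene lens [0.6842 0.0256] r 0.0488
scene board ((443.33709716796875, 71.01753234863281), (52.61946487426758, 62.203102111816406), 75.80567169189453)
[(65, 29), (70, 69), (75, 40), (155, 15), (160, 25), (165, 11), (170, 9), (250, 14), (255, 43), (260, 16), (345, 28), (350, 10)]
```

View pics/a4.png

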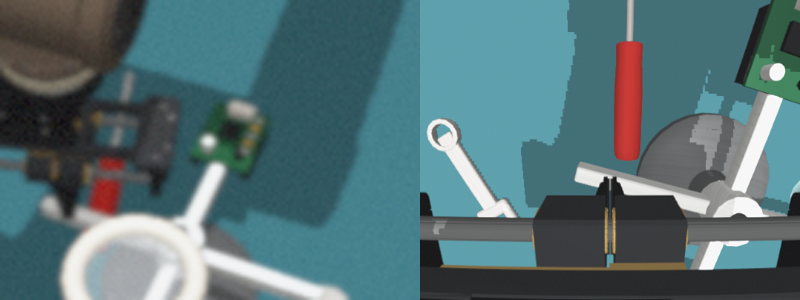

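```bash
python3 - <<'E'
from m import *
p,im,d=grab('wrist'); C=cloud(p,d); X=manip.get_state()['tcp_pos']; print(X,'pred',proj(p,X))
for r in range(216,262,4): print(r,[ (C[r,c].round(3).tolist(), im[r,c].tolist()) for c in (248,262)])
p,im,d=grab('scene'); C=cloud(p,d)
for r in range(176,206,2): print(r,[ (C[r,c].round(3).tolist(), im[r,c].tolist()) for c in (215,217,219)])
E
```

```text
[ 0.53473915 -0.05667585  0.04997555] pred [254.80172919 229.22484306]
216 [([0.523, -0.061, 0.06], [151, 152, 149]), ([0.543, -0.051, 0.001], [66, 111, 118])]
220 [([0.523, -0.06, 0.067], [149, 149, 147]), ([0.525, -0.052, 0.061], [151, 151, 149])]
224 [([0.524, -0.06, 0.071], [224, 224, 222]), ([0.525, -0.053, 0.068], [150, 151, 149])]
228 [([0.522, -0.06, 0.081], [44, 45, 43]), ([0.522, -0.053, 0.081], [26, 27, 27])]
232 [([0.523, -0.06, 0.086], [35, 36, 35]), ([0.522, -0.053, 0.087], [29, 29, 30])]
236 [([0.522, -0.06, 0.093], [31, 31, 32]), ([0.522, -0.053, 0.092], [29, 30, 30])]
240 [([0.522, -0.06, 0.098], [30, 30, 31]), ([0.522, -0.053, 0.098], [28, 29, 29])]
244 [([0.522, -0.06, 0.103], [27, 27, 27]), ([0.522, -0.053, 0.103], [29, 30, 30])]
248 [([0.522, -0.06, 0.106], [27, 29, 27]), ([0.522, -0.053, 0.107], [27, 28, 28])]
252 [([0.499, -0.058, 0.162], [41, 42, 43]), ([0.499, -0.054, 0.162], [38, 38, 39])]
256 [([0.499, -0.058, 0.165], [42, 43, 45]), ([0.499, -0.055, 0.164], [39, 41, 41])]
260 [([0.498, -0.058, 0.168], [40, 42, 44]), ([0.5, -0.055, 0.164], [38, 38, 40])]
176
[... 1165 characters left out ...]
7, -0.054, 0.114], [15, 16, 20]), ([0.549, -0.048, 0.118], [27, 29, 30])]
196 [([0.551, -0.058, 0.111], [42, 42, 43]), ([1.185, 0.125, 1.05], [30, 28, 28]), ([0.547, -0.049, 0.107], [28, 30, 34])]
198 [([0.548, -0.06, 0.098], [63, 63, 63]), ([0.549, -0.054, 0.1], [29, 28, 30]), ([0.549, -0.049, 0.101], [48, 51, 53])]
200 [([0.549, -0.06, 0.091], [88, 87, 87]), ([0.549, -0.055, 0.091], [28, 26, 27]), ([0.548, -0.05, 0.09], [85, 85, 84])]
202 [([0.537, -0.064, 0.063], [105, 109, 108]), ([0.549, -0.056, 0.082], [66, 67, 69]), ([0.548, -0.051, 0.081], [110, 110, 109])]
204 [([0.498, -0.076, -0.006], [72, 96, 100]), ([0.5, -0.07, -0.003], [88, 101, 104]), ([0.539, -0.054, 0.06], [116, 121, 123])]
```

The wrist and scene depth both put the finger ends at z≈0.079 when the state says 0.050, so the real tip sits about 29 mm higher than reported and the fingers passed over the spoke. I'll back off and go to a reported z≈0.029.

Emit:
apply_moves:
  series:
    - [-0.01, 0, 0, 0, 0]
    - [-0.02, 0, 0, 0, 0]
    - [-0.029, 0.002, 0, 0, 0]
    - [-0.029, 0.002, 0, 0, 0]
    - [-0.029, 0.002, 0.008, 0, 0]
    - [-0.029, 0.002, 0.016, 0, 0]
    - [-0.029, 0.002, 0.021, 0, 0]
    - [-0.029, 0.002, 0.021, 0, 0]

```text
time: 8.38
tcp_pos: [0.5625, -0.0545, 0.0275]
ee_rot: [-0.0, 1.0, 0.0, -0.001]
contact_force: [0.3, 0.4, -0.4]
finger_gap: 0.0006
grasp_force: 0.0
```

```bash
python3 chk.py; python3 - <<'E'
from m import *
p,im,d=grab('wrist'); C=cloud(p,d); print([(r,C[r,250].round(3).tolist()) for r in range(212,240,3)])
E
```

```text
[ 0.56288308 -0.05460891  0.02809803] finger pts 333 zmin [0.069 0.07  0.071 0.073 0.076 0.076] lowest px [[214, 213], [215, 213], [216, 213], [215, 214]] pred [217.9 218.3]
scene lens [0.6842 0.0257] r 0.0488
scene board ((444.2453308105469, 71.12762451171875), (51.39553451538086, 60.23920822143555), 73.622802734375)
[(65, 32), (70, 68), (75, 39), (155, 17), (160, 21), (165, 6), (345, 28), (350, 8)]
[(212, [0.561, -0.058, -0.001]), (215, [0.563, -0.058, -0.001]), (218, [0.565, -0.058, 0.0]), (221, [0.568, -0.058, -0.001]), (224, [0.57, -0.058, -0.001]), (227, [0.551, -0.057, 0.057]), (230, [0.55, -0.057, 0.062]), (233, [0.551, -0.057, 0.066]), (236, [0.55, -0.057, 0.07]), (239, [0.551, -0.057, 0.073])]
```

Emit:
apply_moves:
  series:
    - [0.006, -0.002, 0, 0, 0]
    - [0.012, -0.003, 0, 0, 0]
    - [0.018, -0.004, 0, 0, 0]
    - [0.024, -0.003, 0, 0, 0]
    - [0.03, -0.002, 0, 0, 0]
    - [0.036, 0, 0, 0, 0]
    - [0.041, 0.002, 0, 0, 0]
    - [0.046, 0.004, 0, 0, 0]

```text
time: 9.15
tcp_pos: [0.5171, -0.0504, 0.0291]
ee_rot: [-0.0, 1.0, 0.0, 0.0]
contact_force: [1.1, 0.3, 0.6]
finger_gap: 0.0007
grasp_force: 0.4
```

```bash
python3 chk.py
```

```text
[ 0.5160423  -0.05004435  0.02901386] finger pts 442 zmin [-0.     0.     0.016  0.017  0.018  0.02 ] lowest px [[220, 202], [221, 202], [222, 202], [224, 202]] pred [222.7 203.3]
scene lens [0.6842 0.0257] r 0.0489
scene board ((462.17828369140625, 109.7507553100586), (52.911861419677734, 63.385074615478516), 54.33021545410156)
[(45, 18), (50, 73), (55, 43), (130, 5), (135, 26), (140, 28), (150, 11), (155, 4), (230, 19), (235, 25), (240, 9), (320, 4), (325, 24), (330, 7)]
```

Emit:
apply_moves:
  series:
    - [0.005, 0.003, 0, 0, 0]
    - [0.01, 0.005, 0, 0, 0]
    - [0.015, 0.008, 0, 0, 0]
    - [0.02, 0.012, 0, 0, 0]
    - [0.025, 0.016, 0, 0, 0]
    - [0.03, 0.02, 0, 0, 0]
    - [0.034, 0.025, 0, 0, 0]
    - [0.038, 0.03, 0, 0, 0]

```text
time: 9.87
tcp_pos: [0.4791, -0.0202, 0.0291]
ee_rot: [-0.0, 1.0, 0.0, 0.0]
contact_force: [1.2, -1.0, 0.7]
finger_gap: 0.0005
grasp_force: 0.4
```

Emit:
apply_moves:
  series:
    - [0.003, 0.005, 0, 0, 0]
    - [0.007, 0.011, 0, 0, 0]
    - [0.01, 0.017, 0, 0, 0]
    - [0.013, 0.023, 0, 0, 0]
    - [0.015, 0.029, 0, 0, 0]
    - [0.017, 0.033, 0, 0, 0]
    - [0.018, 0.036, 0, 0, 0]
    - [0.018, 0.038, 0, 0, 0]

```text
time: 10.53
tcp_pos: [0.4612, 0.0177, 0.029]
ee_rot: [-0.0, 1.0, 0.0, -0.0]
contact_force: [0.1, -0.4, 0.7]
finger_gap: -0.0
grasp_force: 0.3
```

```bash
python3 chk.py; python3 arc.py 176 168 4
```

```text
[0.46133027 0.01782788 0.02898768] finger pts 734 zmin [-0.     0.001  0.058  0.06   0.061  0.062] lowest px [[249, 187], [250, 187], [251, 187], [252, 187]] pred [251.  189.1]
scene lens [0.6842 0.0257] r 0.0488
scene board ((554.1740112304688, 159.35214233398438), (52.90394592285156, 58.51524353027344), 6.047028541564941)
[(0, 25), (5, 48), (80, 11), (85, 35), (90, 34), (100, 10), (105, 6), (175, 19), (180, 46), (185, 4), (270, 28), (275, 44), (280, 8)]
[0.46133027 0.01782788 0.02898768] [-0.51322489 -0.29154288 -0.47076407]
[[0.001, 0.007], [0.002, 0.011], [0.002, 0.015], [0.002, 0.02]]
```

Emit:
apply_moves:
  series:
    - [0.001, 0.005, 0, 0, 0]
    - [0.002, 0.01, 0, 0, 0]
    - [0.002, 0.014, 0, 0, 0]
    - [0.002, 0.017, 0, 0, 0]
    - [0.002, 0.019, 0, 0, 0]
    - [0.002, 0.019, 0, 0, 0]
    - [0.002, 0.01, 0, 0, 0]
    - [0.002, 0, 0, 0, 0]

```text
time: 11.25
tcp_pos: [0.4595, 0.0169, 0.029]
ee_rot: [-0.001, 1.0, 0.0, -0.0]
contact_force: [0.1, 0.3, -0.2]
finger_gap: 0.0006
grasp_force: 0.0
```

```bash
python3 chk.py
```

```text
[0.45965918 0.01534668 0.02898156] finger pts 732 zmin [0.    0.001 0.002 0.055 0.06  0.061] lowest px [[251, 186], [252, 186], [251, 187], [252, 187]] pred [250.1 188.5]
scene lens [0.6841 0.0256] r 0.0488
scene board ((577.7830810546875, 160.42572021484375), (59.50746154785156, 52.470542907714844), 81.97277069091797)
[(70, 22), (75, 35), (80, 28), (85, 5), (90, 11), (165, 51), (170, 33), (255, 4), (260, 55), (265, 44), (350, 33), (355, 18)]
```

Emit:
apply_moves:
  series:
    - [0, -0.01, -0.02, 0, 0]
    - [0, -0.015, -0.05, 0, 0]
    - [-0.03, -0.035, -0.05, 0, 0]
    - [-0.06, -0.06, -0.05, 0, 0]
    - [-0.09, -0.073, -0.05, 0, 0]
    - [-0.11, -0.073, -0.05, 0, 0]
    - [-0.11, -0.073, -0.05, 0, 0]
    - [-0.11, -0.073, -0.05, 0, 0]

```text
time: 11.97
tcp_pos: [0.5693, -0.0565, 0.0784]
ee_rot: [0.0, 1.0, 0.0, -0.0]
contact_force: [-0.5, -0.2, 0.8]
finger_gap: 0.0002
grasp_force: 0.0
```

Emit:
apply_moves:
  series:
    - [0, 0, 0.01, 0, 0]
    - [0, 0, 0.02, 0, 0]
    - [0, 0, 0.03, 0, 0]
    - [0, 0, 0.04, 0, 0]
    - [0, 0, 0.05, 0, 0]
    - [0, 0, 0.05, 0, 0]
    - [0, 0, 0.05, 0, 0]
    - [0, 0, 0.05, 0, 0]

```text
time: 12.63
tcp_pos: [0.5697, -0.0557, 0.0291]
ee_rot: [-0.0, 1.0, 0.0, 0.0]
contact_force: [-0.4, 0.7, 0.1]
finger_gap: 0.0003
grasp_force: 0.0
```

```bash
python3 chk.py; python3 arc.py 256 184 20
```

```text
[ 0.56979791 -0.05567842  0.02932973] finger pts 341 zmin [0.065 0.071 0.072 0.074 0.077 0.078] lowest px [[214, 215], [215, 215], [214, 216], [214, 217]] pred [217.  220.3]
scene lens [0.6841 0.0256] r 0.0488
scene board ((577.005859375, 158.7318878173828), (59.69570541381836, 52.94874954223633), 80.75704956054688)
[(70, 22), (75, 35), (80, 28), (85, 6), (90, 12), (160, 6), (165, 52), (170, 34), (350, 31), (355, 19)]
[ 0.56979791 -0.05567842  0.02932973] [-0.45609962 -0.39935728  0.42331823]
[[0.019, -0.004], [0.025, -0.004], [0.03, -0.003], [0.036, -0.002], [0.042, -0.0], [0.048, 0.002], [0.054, 0.004], [0.059, 0.007]]
[[0.005, 0.003], [0.011, 0.007], [0.016, 0.01], [0.021, 0.015], [0.025, 0.019], [0.03, 0.024], [0.034, 0.03], [0.038, 0.035]]
[[0.003, 0.006], [0.006, 0.012], [0.009, 0.019], [0.01, 0.025]]
```

Emit:
apply_moves:
  series:
    - [0.007, -0.003, 0, 0, 0]
    - [0.014, -0.004, 0, 0, 0]
    - [0.021, -0.004, 0, 0, 0]
    - [0.028, -0.003, 0, 0, 0]
    - [0.035, -0.002, 0, 0, 0]
    - [0.042, 0.0, 0, 0, 0]
    - [0.048, 0.002, 0, 0, 0]
    - [0.054, 0.004, 0, 0, 0]

```text
time: 13.35
tcp_pos: [0.5149, -0.0515, 0.0291]
ee_rot: [-0.0, 1.0, 0.0, 0.0]
contact_force: [1.2, -0.0, 1.0]
finger_gap: 0.0001
grasp_force: 0.4
```

Emit:
apply_moves:
  series:
    - [0.005, 0.003, 0, 0, 0]
    - [0.01, 0.006, 0, 0, 0]
    - [0.015, 0.009, 0, 0, 0]
    - [0.02, 0.012, 0, 0, 0]
    - [0.025, 0.016, 0, 0, 0]
    - [0.03, 0.021, 0, 0, 0]
    - [0.034, 0.026, 0, 0, 0]
    - [0.038, 0.031, 0, 0, 0]

```text
time: 14.02
tcp_pos: [0.4771, -0.0202, 0.029]
ee_rot: [-0.0, 1.0, 0.0, -0.0]
contact_force: [1.3, 0.9, 0.7]
finger_gap: 0.0001
grasp_force: 0.4
```

Emit:
apply_moves:
  series:
    - [0.003, 0.005, 0, 0, 0]
    - [0.006, 0.01, 0, 0, 0]
    - [0.009, 0.016, 0, 0, 0]
    - [0.011, 0.021, 0, 0, 0]
    - [0.013, 0.026, 0, 0, 0]
    - [0.015, 0.03, 0, 0, 0]
    - [0.016, 0.032, 0, 0, 0]
    - [0.016, 0.032, 0, 0, 0]

```text
time: 14.68
tcp_pos: [0.4612, 0.0118, 0.029]
ee_rot: [-0.0, 1.0, 0.0, -0.0]
contact_force: [0.2, 0.4, -0.3]
finger_gap: 0.0005
grasp_force: 0.0
```

```bash
python3 chk.py; python3 arc.py 184 171 8
```

```text
[0.46138764 0.01152505 0.0289859 ] finger pts 699 zmin [-0.002  0.057  0.058  0.061  0.061  0.061] lowest px [[249, 186], [250, 186], [247, 187], [248, 187]] pred [248.6 188.8]
scene lens [0.6842 0.0256] r 0.0487
scene board ((681.491943359375, 54.1716194152832), (57.080177307128906, 47.26359939575195), 6.605162143707275)
[(5, 15), (10, 14), (15, 12), (85, 26), (90, 68), (95, 34), (175, 4), (180, 40), (185, 34), (275, 45), (280, 32)]
[0.46138764 0.01152505 0.0289859 ] [-0.05335661  0.07102703 -0.23946647]
[[-0.001, 0.0], [-0.0, 0.004], [0.0, 0.007], [0.001, 0.01], [0.001, 0.013], [0.002, 0.015], [0.002, 0.018], [0.002, 0.021]]
```

Emit:
apply_moves:
  series:
    - [0.001, 0.004, 0, 0, 0]
    - [0.001, 0.007, 0, 0, 0]
    - [0.001, 0.01, 0, 0, 0]
    - [0.002, 0.013, 0, 0, 0]
    - [0.002, 0.015, 0, 0, 0]
    - [0.002, 0.015, 0, 0, 0]
    - [0.002, 0.005, 0, 0, 0]
    - [0.02, -0.02, 0, 0, 0]

```text
time: 15.4
tcp_pos: [0.4439, -0.0084, 0.0291]
ee_rot: [-0.001, 1.0, -0.0, 0.001]
contact_force: [0.3, -1.1, -0.2]
finger_gap: 0.0005
grasp_force: 0.0
```

Emit:
apply_moves:
  series:
    - [0.02, -0.02, 0, 0, 0]
    - [0.05, -0.05, 0, 0, 0]
    - [0.05, -0.09, 0, 0, 0]
    - [0.05, -0.13, 0, 0, 0]
    - [0.05, -0.16, 0, 0, 0]
    - [0.05, -0.17, 0, 0, 0]
    - [0.05, -0.17, 0, 0, 0]
    - [0.05, -0.17, 0, 0, 0]

```text
time: 16.07
tcp_pos: [0.391, -0.1787, 0.0289]
ee_rot: [0.001, 1.0, 0.0, -0.0]
contact_force: [-0.7, 1.1, -0.5]
finger_gap: 0.0006
grasp_force: 0.0
```

```bash
cat > fin.py <<'E'
from m import *
for n in('top','scene'):
    p,im,d=grab(n); np.savez(n+'1.npz',im=im,d=d)
    p,C,hsv,Q,m=measure(n,im,d); c0=np.array([.5546,.0378] if n=='top' else [.558,.038])
    for it in range(4):
        N=[];B=[];out=[]
        for a0 in (83,173,263,353):
            a=np.radians(a0); u=np.array([np.cos(a),np.sin(a)]); w=np.array([-u[1],u[0]])
            s=(Q-c0)@u; t=(Q-c0)@w; k=(s>.03)&(s<.12)&(abs(t)<.018)
            if k.sum()<30: continue
            l=cv2.fitLine(((Q[k]-.5)*1000).astype(np.float32),cv2.DIST_HUBER,0,.01,.01).ravel()
            v=l[:2]*np.sign(l[:2]@u); nn=np.array([-v[1],v[0]]); N.append(nn);B.append(nn@(l[2:]/1000+.5)); out.append((a0,int(k.sum()),round(float(np.degrees(np.arctan2(v[1],v[0])))%360,1)))
        if len(N)>1: c0=np.linalg.lstsq(np.array(N),np.array(B),rcond=None)[0]
    print(c0.round(4),out)
print(manip.get_state()['tcp_pos'])
cv2.imwrite('pics/fin%d.png'%int(manip.get_state()['time']),cv2.resize(np.hstack([np.load(n+'1.npz')['im'][a:a+140,180:320] for n,a in(('top',100),('scene',150))]),(800,400),interpolation=2)[:,:,::-1])
E
python3 fin.py; ls pics
```

```text
top lens [0.6768 0.0237] r 0.0485
top board ((659.9937744140625, 35.573974609375), (21.516828536987305, 47.69738006591797), 0.21439635753631592)
[0.554  0.0402] [(83, 135, 88.1), (263, 137, 270.0), (353, 92, 357.0)]
scene lens [0.6842 0.0256] r 0.0487
scene board ((682.6759643554688, 43.787620544433594), (35.3994026184082, 56.17354202270508), 89.81171417236328)
[0.5585 0.0408] [(83, 200, 88.1), (173, 137, 178.4), (263, 55, 269.4)]
[ 0.39122   -0.1776014  0.0289417]
a1.png
a2.png
a3.png
a4.png
crop0.png
fin16.png
scene0.png
top0.png
w1.png
```

Emit:
apply_moves:
  series:
    - [0, 0, -0.03, 0, 0]
    - [0, 0, -0.06, 0, 0]
    - [-0.02, 0, -0.08, 0, 0]
    - [-0.04, 0, -0.08, 0, 0]
    - [-0.05, 0, -0.08, 0, 0]
    - [-0.05, 0, -0.08, 0, 0]
    - [-0.05, 0, -0.08, 0, 0]
    - [-0.05, 0, -0.08, 0, 0]

```text
time: 16.83
tcp_pos: [0.4403, -0.1778, 0.1081]
ee_rot: [-0.001, 1.0, 0.001, -0.001]
contact_force: [-0.2, -0.5, 0.0]
finger_gap: 0.0005
grasp_force: 0.0
```

```bash
sed -i 's/for a0 in (83,173,263,353)/for a0 in AA/; 1a import sys; AA=[float(sys.argv[1])+90*i for i in range(1,5)]' fin.py; python3 fin.py -1.7; python3 - <<'E'
from m import *
f=np.load('top0.npz'); im,d=f['im'],f['d']; p=manip.camera_params('top'); h=cv2.cvtColor(im,cv2.COLOR_RGB2HSV)
k=((h[...,0]>105)&(h[...,0]<125)&(h[...,1]>150)).astype(np.uint8); cs,_=cv2.findContours(k,0,1); c=max(cs,key=cv2.contourArea)
print('blue',cv2.minAreaRect((onz(p,c[:,0],.045)[:,:2]*1000).astype(np.float32)))
g=np.load('top1.npz')['im']; h=cv2.cvtColor(g,cv2.COLOR_RGB2HSV); k=((h[...,0]>105)&(h[...,0]<125)&(h[...,1]>150)).astype(np.uint8); print(k.sum())
E
```

```text
top lens [0.6768 0.0236] r 0.0486
top board ((659.9920654296875, 35.57818603515625), (21.516075134277344, 47.69072341918945), 0.20966310799121857)
[0.5542 0.0383] [(88.3, 135, 88.8), (178.3, 130, 178.2), (268.3, 136, 270.1), (358.3, 93, 359.9)]
scene lens [0.6843 0.0257] r 0.0488
scene board ((682.6987915039062, 45.066959381103516), (57.296207427978516, 33.03682327270508), 7.16193962097168)
[0.5545 0.0401] [(88.3, 195, 88.6), (178.3, 137, 178.3), (268.3, 81, 275.4)]
[ 0.44057011 -0.17829056  0.10840822]
blue ((326.082275390625, -158.9292755126953), (108.48773193359375, 99.8600082397461), 2.785189390182495)
0
```

Emit:
apply_moves:
  series:
    - [-0.01, 0.04, 0, 0, 0]
    - [-0.018, 0.08, 0, 0, 0]
    - [-0.018, 0.12, 0, 0, 0]
    - [-0.018, 0.155, 0, 0, 0]
    - [-0.018, 0.16, 0, 0, 0]
    - [-0.018, 0.16, 0.03, 0, 0]
    - [-0.018, 0.16, 0.06, 0, 0]
    - [-0.018, 0.16, 0.079, 0, 0]

```text
time: 17.6
tcp_pos: [0.4585, -0.0188, 0.0282]
ee_rot: [-0.0, 1.0, 0.0, -0.001]
contact_force: [0.2, -0.0, -0.4]
finger_gap: 0.0005
grasp_force: 0.0
```

Emit:
apply_moves:
  series:
    - [0, 0, 0, 0, 0]
    - [0, 0.01, 0, 0, 0]
    - [0, 0.02, 0, 0, 0]
    - [0, 0.03, 0, 0, 0]
    - [0, 0.034, 0, 0, 0]
    - [0, 0.038, 0, 0, 0]
    - [0, 0.042, 0, 0, 0]
    - [0, 0.042, 0, 0, 0]

```text
time: 18.27
tcp_pos: [0.4597, 0.024, 0.0304]
ee_rot: [-0.001, 1.0, 0.0, 0.0]
contact_force: [-0.1, -0.1, -0.1]
finger_gap: 0.0007
grasp_force: 0.0
```

Now slowly up to y≈0.032, hold, and withdraw a little.

Emit:
apply_moves:
  series:
    - [0, 0.002, 0, 0, 0]
    - [0, 0.004, 0, 0, 0]
    - [0, 0.006, 0, 0, 0]
    - [0, 0.008, 0, 0, 0]
    - [0, 0.008, 0, 0, 0]
    - [0, 0.008, 0, 0, 0]
    - [0, 0.008, 0, 0, 0]
    - [0, 0.008, 0, 0, 0]

```text
time: 18.93
tcp_pos: [0.4596, 0.0313, 0.03]
ee_rot: [-0.0, 1.0, 0.0, -0.0]
contact_force: [0.2, -0.1, -0.6]
finger_gap: 0.0003
grasp_force: 0.0
```

```bash
python3 fin.py -5
```

```text
top lens [0.6769 0.0236] r 0.0483
top board ((656.6551513671875, 31.913345336914062), (47.84840774536133, 18.593711853027344), 85.69795227050781)
[0.5579 0.0388] [(85.0, 110, 87.1), (265.0, 105, 264.5), (355.0, 87, 355.4)]
scene lens [0.6841 0.0256] r 0.0487
scene board ((683.433349609375, 37.04893112182617), (35.72232437133789, 55.80575942993164), 84.67103576660156)
[0.5545 0.0394] [(85.0, 196, 84.6), (175.0, 113, 174.8), (265.0, 89, 272.0)]
[0.45955187 0.03124716 0.03000612]
```

Emit:
apply_moves:
  series:
    - [0, 0.001, 0, 0, 0]
    - [0, 0.002, 0, 0, 0]
    - [0, 0.003, 0, 0, 0]
    - [0, 0.003, 0, 0, 0]
    - [0, 0.003, 0, 0, 0]
    - [0, -0.005, 0, 0, 0]
    - [0, -0.015, 0, 0, 0]
    - [0, -0.025, 0, 0, 0]

```text
time: 19.7
tcp_pos: [0.4595, 0.0054, 0.03]
ee_rot: [-0.0, 1.0, 0.0, 0.0]
contact_force: [1.0, -0.1, -0.7]
finger_gap: 0.0007
grasp_force: 0.0
```

Emit:
apply_moves:
  series:
    - [0, -0.01, -0.03, 0, 0]
    - [0, -0.02, -0.06, 0, 0]
    - [0, -0.04, -0.08, 0, 0]
    - [0, -0.08, -0.08, 0, 0]
    - [0, -0.12, -0.08, 0, 0]
    - [0, -0.16, -0.08, 0, 0]
    - [0, -0.2, -0.08, 0, 0]
    - [0, -0.2, -0.08, 0, 0]

```text
time: 20.37
tcp_pos: [0.4596, -0.2005, 0.1101]
ee_rot: [0.002, 1.0, -0.001, 0.001]
contact_force: [-1.3, 0.3, -0.1]
finger_gap: 0.0005
grasp_force: 0.0
```

```bash
python3 fin.py -6.5; ls pics
```

```text
top lens [0.6769 0.0236] r 0.0486
top board ((653.8743896484375, 28.066261291503906), (15.332231521606445, 44.57322692871094), 0.2554756999015808)
[0.555  0.0385] [(83.5, 133, 83.4), (173.5, 130, 173.6), (263.5, 141, 263.2), (353.5, 97, 354.4)]
scene lens [0.6842 0.0257] r 0.0488
scene board ((685.4202880859375, 33.41905212402344), (34.63580322265625, 53.19407272338867), 84.78804779052734)
[0.5589 0.0412] [(83.5, 198, 83.3), (173.5, 141, 173.4), (263.5, 86, 265.4)]
[ 0.45876448 -0.19569491  0.10972936]
a1.png
a2.png
a3.png
a4.png
crop0.png
fin16.png
fin19.png
fin20.png
scene0.png
top0.png
w1.png
```

The board is at -6.5° and the lens direction is -6.6 to -7°, so it's centred to about 1 mm, and the axis hasn't moved. Next is the pointer.

Emit:
apply_moves:
  series:
    - [-0.015, -0.033, 0, 0, 0]
    - [-0.029, -0.064, 0, 0, 0]
    - [-0.029, -0.064, 0, 0, 0]
    - [-0.029, -0.064, 0, 0, 0]
    - [-0.029, -0.064, 0.03, 0, 0]
    - [-0.029, -0.064, 0.06, 0, 0]
    - [-0.029, -0.064, 0.075, 0, 0]
    - [-0.029, -0.064, 0.083, 0, 0]

```text
time: 21.13
tcp_pos: [0.4872, -0.2555, 0.0251]
ee_rot: [-0.001, 1.0, 0.001, -0.002]
contact_force: [-1.0, 0.4, -0.9]
finger_gap: 0.0005
grasp_force: 0.0
```

```bash
cat > pt.py <<'E'
from m import *
X=manip.get_state()
print(X['tcp_pos'],X['contact_force'])
t=[]
for n in('scene','top'):
    p,im,d=grab(n); C=cloud(p,d); hsv=cv2.cvtColor(im,cv2.COLOR_RGB2HSV)
    c0=np.array([.456,-.308]); b=(C[...,2]>.050)&(C[...,2]<.075)&(np.linalg.norm(C[...,:2]-c0,axis=2)<.07)&(hsv[...,2]<90)
    v,u=np.nonzero(b); P=onz(p,np.c_[u,v],.067)[:,:2]-c0; r=np.linalg.norm(P,axis=1); k=(r>.025)&(r<.066)
    a=np.degrees(np.arctan2(P[k,1],P[k,0])); print(n,k.sum(),np.median(a) if k.any() else '',np.percentile(a,[10,90]) if k.any() else '')
    t.append(im[130:220,80:180] if n=='scene' else im[180:270,320:420])
cv2.imwrite('pics/pt%d.png'%(X['time']*10),cv2.resize(np.hstack(t),(800,360),interpolation=2)[:,:,::-1])
E
python3 pt.py; ls pics
```

```text
[ 0.48724281 -0.25549072  0.02511081] [-0.99225535  0.379037   -0.88265098]
scene 44 23.346136003006464 [16.57458777 43.12056425]
top 0  
a1.png
a2.png
a3.png
a4.png
crop0.png
fin16.png
fin19.png
fin20.png
pt211.png
scene0.png
top0.png
w1.png
```

Emit:
apply_moves:
  series:
    - [-0.003, -0.009, 0, 0, 0]
    - [-0.005, -0.018, 0, 0, 0]
    - [-0.008, -0.023, 0, 0, 0]
    - [-0.012, -0.029, 0, 0, 0]
    - [-0.015, -0.035, 0, 0, 0]
    - [-0.017, -0.041, 0, 0, 0]
    - [-0.018, -0.047, 0, 0, 0]
    - [-0.018, -0.053, 0, 0, 0]

```text
time: 21.9
tcp_pos: [0.5067, -0.3112, 0.027]
ee_rot: [-0.0, 1.0, 0.0, -0.0]
contact_force: [-0.7, 1.5, 0.7]
finger_gap: 0.0005
grasp_force: 0.5
```

```bash
python3 pt.py
```

```text
[ 0.5067416  -0.31122175  0.02698154] [-0.6821812   1.49195706  0.69437109]
scene 41 -3.47601835653452 [-18.47457548   6.51547264]
top 0
```

Emit:
apply_moves:
  series:
    - [0.001, -0.005, 0, 0, 0]
    - [0.003, -0.01, 0, 0, 0]
    - [0.005, -0.016, 0, 0, 0]
    - [0.008, -0.022, 0, 0, 0]
    - [0.01, -0.025, 0, 0, 0]
    - [0.012, -0.028, 0, 0, 0]
    - [0.014, -0.03, 0, 0, 0]
    - [0.014, -0.03, 0, 0, 0]

```text
time: 22.67
tcp_pos: [0.4923, -0.3411, 0.027]
ee_rot: [0.0, 1.0, -0.0, 0.0]
contact_force: [0.5, 0.1, -0.9]
finger_gap: 0.0006
grasp_force: 0.1
```

```bash
python3 pt.py
```

```text
[ 0.49226343 -0.34110781  0.02700691] [ 0.54469619  0.0754773  -0.85251796]
scene 61 -34.56092711689329 [-53.07661442 -25.02394073]
top 0
```

Emit:
apply_moves:
  series:
    - [0.001, -0.001, 0, 0, 0]
    - [0.002, -0.001, 0, 0, 0]
    - [0.003, -0.002, 0, 0, 0]
    - [0.004, -0.002, 0, 0, 0]
    - [0.005, -0.003, 0, 0, 0]
    - [0.005, -0.003, 0, 0, 0]
    - [0.005, -0.003, 0, 0, 0]
    - [0.005, -0.003, 0, 0, 0]

```text
time: 23.43
tcp_pos: [0.4902, -0.3424, 0.0272]
ee_rot: [0.0, 1.0, 0.0, 0.002]
contact_force: [17.0, 11.6, -1.9]
finger_gap: 0.0008
grasp_force: 10.1
```

20 N along the push direction and the tip has stalled, so it's at the stop. I'll back off and lift clear.

Emit:
apply_moves:
  series:
    - [-0.005, 0.003, 0, 0, 0]
    - [-0.012, 0.01, 0, 0, 0]
    - [-0.022, 0.018, 0, 0, 0]
    - [-0.022, 0.018, -0.03, 0, 0]
    - [-0.022, 0.018, -0.06, 0, 0]
    - [0.01, 0.018, -0.1, 0, 0]
    - [0.05, 0.018, -0.12, 0, 0]
    - [0.09, 0.018, -0.12, 0, 0]

```text
time: 24.1
tcp_pos: [0.4075, -0.326, 0.149]
ee_rot: [-0.001, 1.0, -0.002, 0.002]
contact_force: [0.3, 0.0, 0.8]
finger_gap: 0.0005
grasp_force: 0.0
```

Emit:
apply_moves:
  series:
    - [0.04, -0.02, 0, 0, 0]
    - [0.04, -0.06, 0, 0, 0]
    - [0.04, -0.1, 0, 0, 0]
    - [0.04, -0.14, 0, 0, 0]
    - [0.04, -0.18, 0, 0, 0]
    - [0.04, -0.22, 0, 0, 0]
    - [0.04, -0.22, 0, 0, 0]
    - [0.04, -0.22, 0, 0, 0]

```text
time: 24.77
tcp_pos: [0.3664, -0.5466, 0.1449]
ee_rot: [0.001, 1.0, 0.0, -0.0]
contact_force: [-0.2, 0.8, 0.6]
finger_gap: 0.0003
grasp_force: 0.0
```

```bash
python3 fin.py -6.5; python3 pt.py; python3 - <<'E'
import cv2,numpy as np
t=[np.load(n+'1.npz')['im'] for n in('top','scene')]
cv2.imwrite('pics/final.png',cv2.resize(np.hstack([t[0][100:260,190:410],t[1][110:270,90:310]]),(800,291),interpolation=2)[:,:,::-1])
E
```

```text
top lens [0.6769 0.0237] r 0.0485
top board ((656.9629516601562, 26.638883590698242), (21.491390228271484, 47.60784912109375), 0.23836368322372437)
[0.5552 0.0386] [(83.5, 136, 83.6), (173.5, 129, 173.7), (263.5, 139, 263.1), (353.5, 96, 354.3)]
scene lens [0.6841 0.0256] r 0.0487
scene board ((684.1204223632812, 33.537620544433594), (34.63580322265625, 55.80453109741211), 84.78804779052734)
[0.5566 0.0405] [(83.5, 200, 83.8), (173.5, 138, 173.1), (263.5, 89, 268.7)]
[ 0.3667716  -0.54458269  0.1455292 ]
[ 0.3667716  -0.54458269  0.1455292 ] [-0.02704754  1.00789113  0.43621532]
scene 61 -49.44044255435087 [-56.63705689 -36.84266532]
top 3 -58.8327744451657 [-61.24765642  96.76083249]
```

View pics/final.png

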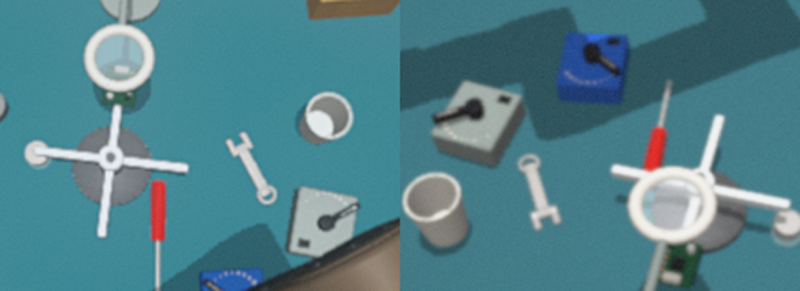

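The final view shows the board in line under the lens, with the other items where they were. The pointer is at about -61°, which is its stop. I'll hand in.

```bash
python3 -c "
from rig import manip; print(manip.close_job())"
```

```text
the job is handed in; nothing more can be done
None
```

The job is handed in at about 25 s: the board measured centred under the lens to about 1–2 mm, and the pointer was pushed clockwise to its stop; the foot had not shifted measurably, and I saw no contact with the board or the other bench items.

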